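# Show the labelled varnish test plate over the viewing board

## Task

Of the three clear test plates standing in the wooden drying rack, take the one with a notched corner, gripping it clear of its frosted label end, and hold it in the air about a hand's breadth above the middle of the white viewing board for someone standing on the board's ledge side: label face upward, lying back at least half-way from upright to flat, long side parallel to the ledge and the frosted end to that reader's left. Leave the other two plates in their slots and the jar where it stands; finish while still holding the plate there, steady, and do not let go.

Things in the scene. Friction and masses are not known exactly. Their poses are not given: they have to be found in the camera images.
- slip: Notched plate to show: clear acrylic, 75 g, 110 long (x), 8 thick (y), 65 mm high (z), upright on a long edge in any rack slot, a few degrees of play. Frosted grey at x = 22 to 55 mm, that end's top corner cut by a 14 mm square notch. Paper label on the frosted end's +y face. Origin: middle of the lower edge; z to the notched edge. Grip from above across the 8 mm, pads centred at x under 13 mm.
- slip_mid (a point): Centre of the notched plate: 32.5 mm above its origin along its z.
- slip_frosted (a point): Middle of the notched plate's frosted short edge, at its x = +55 mm, z = 32.5 mm. Looking straight at the label with the notch at the top, this end is on the left.
- slip_clear (a point): Middle of the clear end's short edge, at x = -55 mm, z = 32.5 mm on the notched plate.
- blank_a: A plate of the same size and material, frosted end too, but all four corners square and no label: leave it in its slot. Origin and axes as the notched plate's.
- blank_b: Another plain square-cornered plate like blank_a: leave it in its slot.
- rack: Fixed wooden drying rack, base 110 x 170 x 10 mm, any yaw. Three slots along its x, 55 mm apart across its y, each 10 mm wide between two rails 90 mm long, 10 mm thick, tops 32 mm above the table. Plates stand on the base with their tops at 75 mm, so 43 mm stands clear above the rails. Origin: centre of its underside.
- board: Fixed white viewing board, 180 (x) by 160 (y) by 12 mm thick, with a wooden ledge 16 mm wide, 32 mm above the table, along its +x side, away from the robot, where the reader stands facing the robot; the reader's left is the board's -y. Origin: centre of its underside, z up.
- jar: Screw-top glass jar of dark screws, 62 mm across, 82 mm high, standing on the far part of the bench; not to be disturbed. Origin: centre of its underside.
Mind the look-alikes: they are no part of the job. What is shaped like the slip but red is not meant.

How it is judged:
By the outcome, as a careful person would: the job done as asked, in the order asked, and still so for the second after the job is handed in, while the arm keeps its last pose, push and grip.
It also fails if it takes over 32 s, if anything falls off the work surface, if the arm or the gripper's body presses on something with over 40 N, if the wrist force passes 120 N, or if a joint passes its speed limit or range.

## Robot

A 6-joint arm with a two-finger parallel gripper is mounted at the origin on the work surface. World frame = base frame: x ahead of the robot, y to its left, z up, the work surface at z = 0. Lengths are in m, angles in rad, forces in N, time in s.
With the tool pointing down it reaches from about 0.3 to 0.775 m from the base axis. Payload 14.6 kg.
Tool frame: the origin (TCP) lies at the very end of the fingers, on their centre line; the grasp point (between the pads) lies 19 mm behind it; z points along the fingers, y is the line along which they close (so a half turn about z gives the same grasp; the last joint's range is limited). The gripper opens to 94 mm and grips with 3 to 60 N. Pads are 16 mm wide; open, the fingers measure 119 mm over their backs; the gripper's body (75 mm by 177 mm) begins 78 mm behind the grasp point.
Start: joints at [-1.339, 0.3, 1.521, -0, 1.321, -0.067], TCP at [0.162, -0.526, 0.205] pointing down, gripper open.
Joint ranges: [-3.03, 3.03], [-0.79, 2.21], [0.23, 2.52], [-1.04, 4.18], [0, 3.07], [-2.55, 2.55]. Speed limits (rad/s): [2.22, 2.22, 2.57, 3.14, 3.14, 3.14].

## Interface

Orientations are given as [roll, pitch, yaw] about the fixed x, y, z axes, in that order (R = Rz(yaw) Ry(pitch) Rx(roll)).
In Python, from station import ctrl, cams gives the robot as it stands. The module is installed in compiled form; this text tells all that it offers.
- The arm moves only by the tool arm_command, never from a script. Its argument "plan" is a list that holds one entry, the list of rows, each a list of 7 numbers: the shift along the tool's x, y, z in a scale on which 1.0 is 1000 mm, then the turn, a rotation vector about the tool's x, y, z in parts of the range, where 1.0 means pi rad, then the closure, from -1 (fully open) to 1 (shut). A call has 1 to 12 rows; each row is the pose to reach, as a shift and turn from the pose commanded when the call began, along the tool's axes at that moment; what a row does not reach only later rows make up. A row lasts 1/10 s, in which the tool goes at most 50 mm and 8.59 degrees, less where a joint would pass 70% of its speed; a pose out of reach is approached as far as the arm can. No shift or turn number may pass 1 either way. A call with a gripper value outside its range is refused whole. The fingers move at their own pace and stop on an object; "squeeze" is the grip in N (left out, the last holds). Time passes only in rows, so rows that repeat a pose let the fingers close. It gives the time, the measured TCP pose, the force, the opening and the grip force at its end, in the units of the state.
- ctrl.get_obs(): the state, without advancing time (a new reading comes with each control period).
- cams.camera(name): name is "side" or "top" or "wrist"; returns (picture, depth): 480x640x3 uint8, blue, green, red; 480x640 float32, m along the optical axis (not along the pixel's ray), 0 where there is no reading.
- cams.camera_info(name): a dict with "fx", "fy", "cx", "cy" (pixels), "world_to_cam" (4x4, takes a point from world to camera coordinates). Camera axes: x right, y down, z forward; pixel columns grow to the right and rows downward; lengths in m; the calibration is good to about 2 mm. The wrist camera is an equidistant fisheye: a pixel r from the principal point sees the ray r / f radians off the axis. A picture is of the moment at which its call begins: read the wrist's pose just before it. camera_info takes no time and is no camera call; for the wrist camera it gives the pose at the moment of the call.
- ctrl.hand_in(): hands the job in; it is judged then, once.
The state is a dict: "time_s": time; "qpos": joint angles; "joint_vel": joint speeds; "tau": joint torques, N m; "ee_pos": TCP position; "eef_rot": TCP orientation; "force": force on the tool from outside, world axes, zero at the start; "moment": the same for the moment, N m; "grip_width": finger opening in m; "grip_force": force on a finger pad.
Only numpy, scipy, OpenCV 4.12 (cv2) and the standard library are available. Lean on these libraries where they do the work, as an engineer would, in place of code of your own. Each camera call takes 0.05 s, during which the arm holds its last target. There are 200 camera calls.

## Working session

There is one attempt and no reset: what is moved stays moved. The work goes in short steps, Python scripts to look and compute and a tool call to move; the robot and the scene stay as the last step left them, time stands still between calls to the robot, and variables do not carry over. Pictures are saved under pics/ and viewed, at most 10 in all, crops included, and the job is handed in when it is done.

Besides the shell and the picture viewer there is one more tool, called after "Emit:" as name(argument=value, ...), one argument or row to a line, values as JSON. arm_command: Moves the arm, as the interface text tells. Its arguments: {"type":"object","properties":{"plan":{"type":"array"},"squeeze":{"type":"number"}},"required":["plan"]}

```bash
mkdir -p pics; cat > h.py <<'E'
import numpy as np, cv2
from station import ctrl, cams
from scipy.spatial.transform import Rotation as R
def info(n):
    i=cams.camera_info(n); return i, np.array(i["world_to_cam"])
def ray(n,u,v,I=None):
    i,T=I or info(n)
    x,y=(u-i["cx"])/i["fx"],(v-i["cy"])/i["fy"]
    if n=="wrist":
        r=np.hypot(x,y); d=np.array([x/r*np.sin(r),y/r*np.sin(r),np.cos(r)]) if r>1e-9 else np.array([0,0,1.])
    else: d=np.array([x,y,1.])
    Rm=T[:3,:3]; return -Rm.T@T[:3,3], Rm.T@d/np.linalg.norm(d)
def onz(n,u,v,z,I=None):
    o,d=ray(n,u,v,I); return o+d*(z-o[2])/d[2]
def cross(a,b):
    (o,d),(p,e)=a,b
    s=np.linalg.lstsq(np.c_[d,-e],p-o,rcond=None)[0]
    A,B=o+d*s[0],p+e*s[1]; return (A+B)/2,np.linalg.norm(A-B)
def proj(n,P,I=None):
    i,T=I or info(n); c=T[:3,:3]@P+T[:3,3]
    if n=="wrist":
        t=np.arctan2(np.hypot(c[0],c[1]),c[2]); k=t/np.hypot(c[0],c[1]); return i["cx"]+i["fx"]*c[0]*k,i["cy"]+i["fy"]*c[1]*k
    return i["cx"]+i["fx"]*c[0]/c[2],i["cy"]+i["fy"]*c[1]/c[2]
E
python3 - <<'E'
from h import *
for n in ["side","top","wrist"]:
    i,T=info(n); print(n,i["fx"],i["cx"],i["cy"],(-T[:3,:3].T@T[:3,3]).round(3),T[2,:3].round(2))
    p,d=cams.camera(n); cv2.imwrite(f"pics/{n}0.png",p); np.save(f"{n}0.npy",d)
print(ctrl.get_obs())
E
```

```text
side 468.19889437949195 320.05697682939046 239.8096779188954 [ 0.313 -0.508  0.58 ] [ 0.3   0.65 -0.7 ]
top 479.6986009616175 319.32965231700933 246.11142233934362 [ 0.381 -0.026  0.95 ] [ 0.21 -0.   -0.98]
wrist 371.64829954431775 324.628275071551 244.5843368848254 [ 0.236 -0.503  0.383] [-0.25 -0.08 -0.96]
{'time_s': 0.15, 'qpos': array([-1.33862299e+00,  3.00342057e-01,  1.52141262e+00,  6.67359590e-06,
        1.32069311e+00, -6.65928779e-02]), 'joint_vel': array([ 0.00128239, -0.00075741, -0.00190583,  0.00096579,  0.00096314,
        0.00042779]), 'tau': array([-7.02584821e-04, -5.31962156e+01, -3.52821600e+01,  7.07381777e-02,
        2.35808204e-02, -7.66340190e-05]), 'ee_pos': array([ 0.16184692, -0.52545078,  0.20502838]), 'eef_rot': array([-3.14073984e+00, -6.33540656e-05,  2.98764531e-01]), 'force': array([0.41686032, 0.65107522, 0.38164511]), 'moment': array([-0.03611273, -0.01807036, -0.02286858]), 'grip_force': 0.0, 'grip_width': 0.09379104849427501}
```

View pics/top0.png

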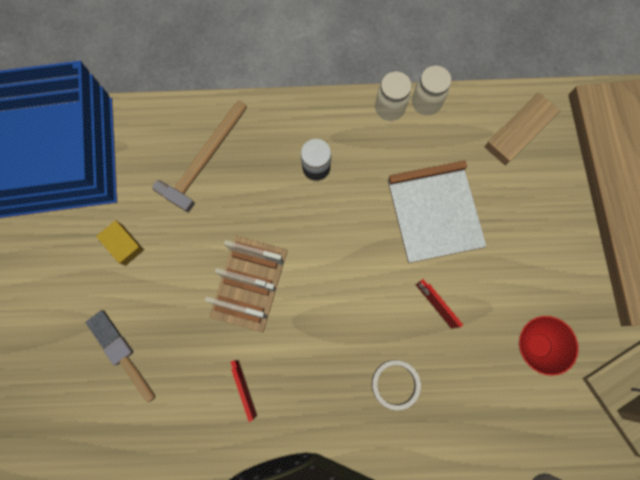

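View pics/side0.png

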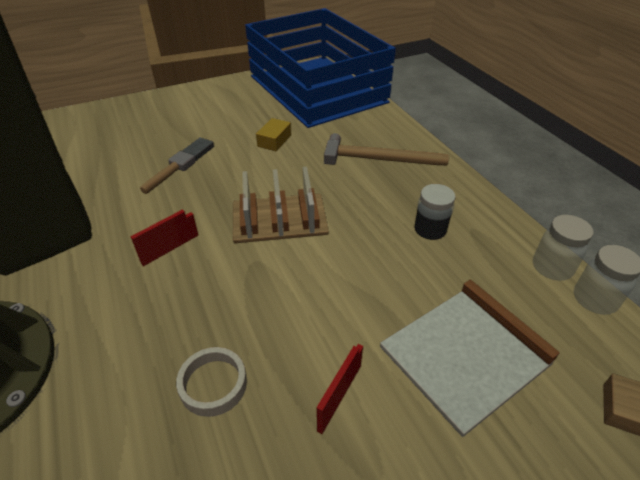

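The top view shows the rack at about (248,284), with plates ending near (282,255), (274,286) and (265,315), the board at (437,213), and the jar at (316,158). Red decoys are at (438,303) and (243,390). In the side view the plates are at (247,205), (278,203) and (310,200). Next is one close crop of the rack to find the notch.

```bash
python3 - <<'E'
from h import *
a=cv2.imread("pics/side0.png")[155:250,220:340]; b=cv2.imread("pics/top0.png")[230:340,195:300]
f=lambda x:cv2.resize(x,(400,400*x.shape[0]//x.shape[1]),interpolation=cv2.INTER_CUBIC)
a,b=f(a),f(b); h=max(a.shape[0],b.shape[0]); o=np.zeros((h,800,3),np.uint8); o[:a.shape[0],:400]=a;o[:b.shape[0],400:]=b
o=np.clip(o*1.5,0,255).astype(np.uint8);cv2.imwrite("pics/c1.png",o)
# board quad, white mask in top
t=cv2.imread("pics/top0.png"); hsv=cv2.cvtColor(t,cv2.COLOR_BGR2HSV)
m=((hsv[...,1]<45)&(hsv[...,2]>130)).astype(np.uint8); m[:, :380]=0; m[:175*0+165]=0; m[275:]=0
c=max(cv2.findContours(m,0,2)[0],key=cv2.contourArea); r=cv2.minAreaRect(c); bx=cv2.boxPoints(r); print(r)
for p in bx: print(p,onz("top",*p,.012).round(4))
print("centre",onz("top",*r[0],.012))
for n,px in [("top",(282,255)),("top",(274,286)),("top",(265,315))]: print(onz(n,*px,.07).round(3))
print(onz("top",316,150,.082), onz("top",437,213,.012))
E
```

```text
((437.4043884277344, 215.64630126953125), (82.6488265991211, 79.87171173095703), 76.20051574707031)
[388.7643  185.04034] [ 0.7077 -0.1753  0.012 ]
[466.33066 165.98895] [ 0.7428 -0.3385  0.012 ]
[486.04446 246.25226] [ 0.5717 -0.3604  0.012 ]
[408.47812 265.30365] [ 0.5392 -0.2029  0.012 ]
centre [ 0.63870146 -0.26920259  0.012     ]
[0.558 0.043 0.07 ]
[0.5   0.059 0.07 ]
[0.448 0.076 0.07 ]
[ 0.76011561 -0.02845641  0.082     ] [ 0.64428606 -0.26888349  0.012     ]
```

View pics/c1.png

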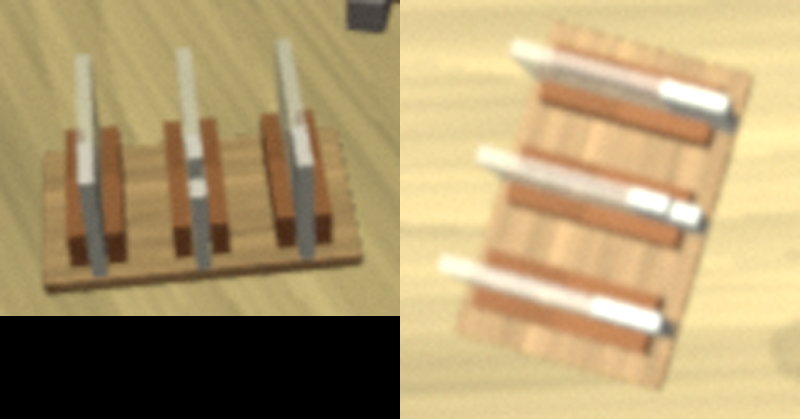

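View pics/wrist0.png

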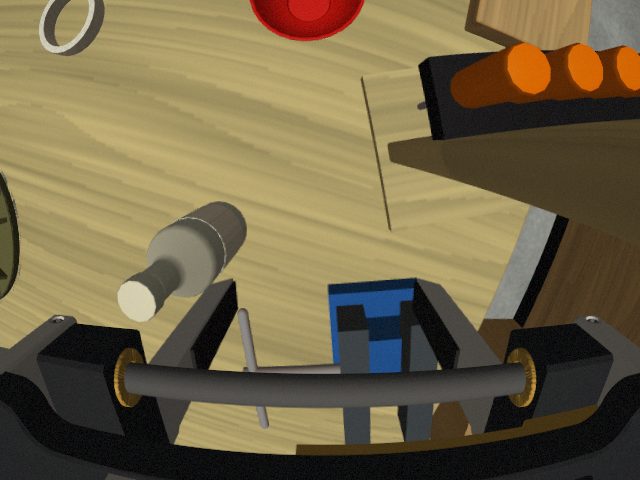

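The crop shows the middle plate, at about (240,280) in the top view, with a break in its frosted top edge near (264,284). That break is the notch. The other two plates have unbroken frosted edges. The candidates are the three rack plates plus the red decoys, and I choose the middle one. Its frosted end is toward −y, so its label faces +x. The wrist view shows only the bench side, with no target in it.

```bash
python3 - <<'E'
from h import *
k=105/400; T=lambda u,v:(195+(u-400)*k-.5,230+v*k-.5); k2=120/400; S=lambda u,v:(220+u*k2-.5,155+v*k2-.5)
for nm,t,s in [("clear",T(480,153),S(184,52)),("notchwall",T(667,206),S(195,168)),("far clear",T(515,47),S(283,42)),("near clear",T(441,262),S(84,57))]:
    print(nm,cross(ray("top",*t),ray("side",*s)), onz("top",*t,.075).round(4),onz("side",*s,.075).round(4))
for n,roi in [("top",(380,160,495,275)),("side",(370,280,560,440))]:
    p=cv2.imread(f"pics/{n}0.png"); hsv=cv2.cvtColor(p,cv2.COLOR_BGR2HSV)
    m=np.zeros(p.shape[:2],np.uint8); x0,y0,x1,y1=roi
    m[y0:y1,x0:x1]=((hsv[...,1]<40)&(hsv[...,2]>90))[y0:y1,x0:x1]; m=cv2.morphologyEx(m,cv2.MORPH_CLOSE,np.ones((5,5)))
    c=max(cv2.findContours(m,0,2)[0],key=cv2.contourArea); q=cv2.approxPolyDP(cv2.convexHull(c),6,True)[:,0]
    W=np.array([onz(n,*a,.012) for a in q]); print(n,q.tolist(),W.round(4).tolist())
    print([ (np.linalg.norm(W[i]-W[i-1]).round(4),np.degrees(np.arctan2(*(W[i]-W[i-1])[1::-1])).round(1)) for i in range(len(W))])
p=cv2.imread("pics/top0.png");
# ledge
hsv=cv2.cvtColor(p,cv2.COLOR_BGR2HSV);print(hsv[172,425],hsv[210,430])
E
```

```text
clear (array([0.53386915, 0.16551474, 0.07580752]), np.float64(0.00013754322834604266)) [0.5341 0.1657 0.075 ] [0.5342 0.1666 0.075 ]
notchwall (array([0.50512196, 0.07575969, 0.07108317]), np.float64(0.0003068733975878777)) [0.5047 0.0753 0.075 ] [0.5035 0.0713 0.075 ]
far clear (array([0.58559061, 0.14834342, 0.07785102]), np.float64(9.95283259456272e-05)) [0.5862 0.1489 0.075 ] [0.5872 0.1521 0.075 ]
near clear (array([0.48202166, 0.18349372, 0.07652398]), np.float64(0.0006942334875803661)) [0.4819 0.1839 0.075 ] [0.4829 0.1856 0.075 ]
top [[464, 170], [485, 246], [408, 261], [389, 185]] [[0.7342, -0.3328, 0.012], [0.5723, -0.3583, 0.012], [0.5478, -0.2026, 0.012], [0.7078, -0.1758, 0.012]]
[(np.float64(0.1592), np.float64(-80.4)), (np.float64(0.1639), np.float64(-171.0)), (np.float64(0.1576), np.float64(98.9)), (np.float64(0.1622), np.float64(9.5))]
side [[460, 292], [547, 364], [464, 433], [381, 344]] [[0.7077, -0.1752, 0.012], [0.737, -0.329, 0.012], [0.5751, -0.3584, 0.012], [0.5478, -0.2052, 0.012]]
[(np.float64(0.1627), np.float64(10.6)), (np.float64(0.1566), np.float64(-79.2)), (np.float64(0.1645), np.float64(-169.7)), (np.float64(0.1556), np.float64(100.1))]
[ 13 143 136] [ 54   7 187]
```

The plate centre is about (0.517, 0.113), its top edge triangulates at 0.075 and it runs at −108°. The 96 mm length to the notch and the 55 mm spacing both check. The board centre is about (0.647, −0.266), yaw about 10°. Now I move to hover.

The rows are not in the units I measure in: shifts go in shares of 1000 mm and turns go in shares of pi rad. I convert before sending: 529 mm / 1000 = 0.529, -509 mm / 1000 = -0.509, -0.958 rad / 3.1416 = -0.3049.

Emit:
arm_command(
  plan=[
    [[0.529, -0.509, 0, 0, 0, -0.3049, 0.36], [0.529, -0.509, 0, 0, 0, -0.3049, 0.36], [0.529, -0.509, 0, 0, 0, -0.3049, 0.36], [0.529, -0.509, 0, 0, 0, -0.3049, 0.36], [0.529, -0.509, 0, 0, 0, -0.3049, 0.36], [0.529, -0.509, 0, 0, 0, -0.3049, 0.36], [0.529, -0.509, 0, 0, 0, -0.3049, 0.36], [0.529, -0.509, 0, 0, 0, -0.3049, 0.36], [0.529, -0.509, 0, 0, 0, -0.3049, 0.36], [0.529, -0.509, 0, 0, 0, -0.3049, 0.36], [0.529, -0.509, 0, 0, 0, -0.3049, 0.36], [0.529, -0.509, 0, 0, 0, -0.3049, 0.36]],
  ],
  squeeze=25,
)

```text
time_s: 1.35
ee_pos: [0.4532, 0.0014, 0.2055]
eef_rot: [3.141, -0.0, 1.257]
force: [1.4, -0.6, 0.6]
grip_width: 0.0307
grip_force: 0.0
```

In the tool's units: 129 mm / 1000 = 0.129, 26 mm / 1000 = 0.026.

Emit:
arm_command(
  plan=[
    [[0.129, 0.026, 0, 0, 0, 0, 0.36], [0.129, 0.026, 0, 0, 0, 0, 0.36], [0.129, 0.026, 0, 0, 0, 0, 0.36], [0.129, 0.026, 0, 0, 0, 0, 0.36], [0.129, 0.026, 0, 0, 0, 0, 0.36]],
  ],
)

```text
time_s: 1.85
ee_pos: [0.5169, 0.1141, 0.2049]
eef_rot: [-3.141, 0.001, 1.258]
force: [-0.5, 0.1, -0.1]
grip_width: 0.0303
grip_force: 0.0
```

```bash
python3 - <<'E'
from h import *
I=info("wrist"); o=ctrl.get_obs(); p,d=cams.camera("wrist"); cv2.imwrite("pics/w1.png",p); np.save("w1.npy",I[1])
print(o["ee_pos"],o["eef_rot"],o["qpos"].round(3))
X=np.array([-.308,-.951,0]);C=np.array([.517,.1134,.075])
for s in(-.055,0,.022,.041,.055): print(s,proj("wrist",C+s*X,I))
print(proj("wrist",o["ee_pos"],I))
E
```

```text
[0.51692855 0.11405534 0.20489673] [-3.14065567e+00  6.41012395e-04  1.25793278e+00] [ 0.148  0.255  1.579 -0.     1.308  0.461]
-0.055 (np.float64(324.8610111123916), np.float64(171.6831971746464))
0 (np.float64(324.9319913904086), np.float64(236.1504339748518))
0.022 (np.float64(324.9573197524597), np.float64(260.6515609577694))
0.041 (np.float64(324.97767908479335), np.float64(281.01301003493944))
0.055 (np.float64(324.9917763266037), np.float64(295.4936742523323))
(np.float64(324.48764481205717), np.float64(295.8909744883694))
```

View pics/w1.png

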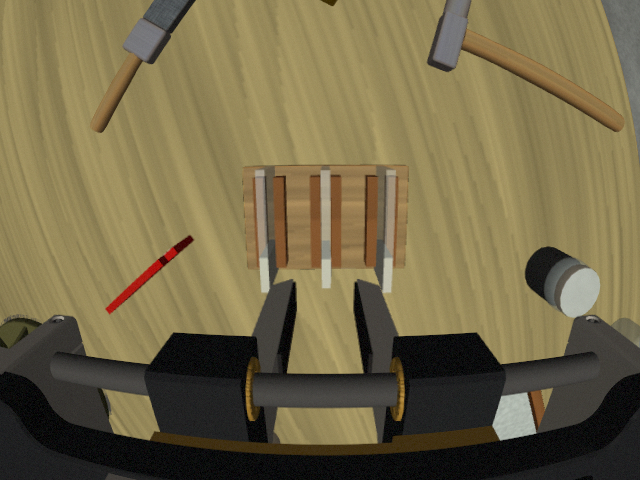

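The wrist view shows the middle plate at cols 321–330, rows 167–287, parallel to the image columns and lined up with the finger gap. Its clear end is at row 167, so its centre is about 4 mm further toward the clear end than I estimated. I descend with a +6 mm x, +1 mm y correction.

In the tool's units: 162 mm / 1000 = 0.162, 155 mm / 1000 = 0.155.

Emit:
arm_command(
  plan=[
    [[0.006, 0.001, 0.04, 0, 0, 0, 0.36], [0.006, 0.001, 0.08, 0, 0, 0, 0.36], [0.006, 0.001, 0.11, 0, 0, 0, 0.36], [0.006, 0.001, 0.13, 0, 0, 0, 0.36], [0.006, 0.001, 0.145, 0, 0, 0, 0.36], [0.006, 0.001, 0.155, 0, 0, 0, 0.36], [0.006, 0.001, 0.162, 0, 0, 0, 0.36], [0.006, 0.001, 0.162, 0, 0, 0, 0.36], [0.006, 0.001, 0.162, 0, 0, 0, 0.36]],
  ],
)

```text
time_s: 2.8
ee_pos: [0.5203, 0.1191, 0.0441]
eef_rot: [3.141, -0.0, 1.257]
force: [-0.0, -0.1, 0.2]
grip_width: 0.0302
grip_force: 0.0
```

```bash
python3 - <<'E'
from h import *
o=ctrl.get_obs(); p,d=cams.camera("wrist"); q,_=cams.camera("side")
print(o["ee_pos"],o["eef_rot"],o["qpos"].round(3))
a=cv2.resize(p[120:400,160:490],(400,340)); b=cv2.resize(q[90:260,180:380],(400,340)); cv2.imwrite("pics/w2.png",np.clip(np.hstack([a,b])*1.4,0,255).astype(np.uint8))
E
```

```text
[0.52031037 0.11914496 0.0440886 ] [ 3.14082607e+00 -3.94971935e-04  1.25658533e+00] [0.156 0.456 1.717 0.    0.967 0.471]
```

View pics/w2.png

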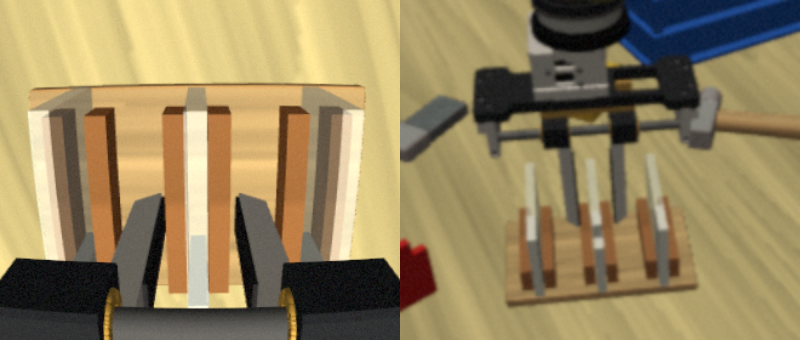

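The wrist view on the left shows the middle plate centred between the fingers. The side view on the right shows the fingers straddling it, clear of the neighbours and on the clear part. Now I grip.

Emit:
arm_command(
  plan=[
    [[0, 0, 0, 0, 0, 0, 1], [0, 0, 0, 0, 0, 0, 1], [0, 0, 0, 0, 0, 0, 1], [0, 0, 0, 0, 0, 0, 1], [0, 0, 0, 0, 0, 0, 1], [0, 0, 0, 0, 0, 0, 1]],
  ],
  squeeze=25,
)

```text
time_s: 3.5
ee_pos: [0.52, 0.1194, 0.0436]
eef_rot: [3.142, -0.0, 1.257]
force: [-1.5, 0.4, 3.0]
grip_width: 0.0079
grip_force: 25.0
```

The opening is 7.9 mm at 25 N, so the plate is held. Lifting straight up, slowly at first.

In the tool's units: -200 mm / 1000 = -0.2, -180 mm / 1000 = -0.18.

Emit:
arm_command(
  plan=[
    [[0, 0, -0.01, 0, 0, 0, 1], [0, 0, -0.025, 0, 0, 0, 1], [0, 0, -0.045, 0, 0, 0, 1], [0, 0, -0.07, 0, 0, 0, 1], [0, 0, -0.1, 0, 0, 0, 1], [0, 0, -0.14, 0, 0, 0, 1], [0, 0, -0.18, 0, 0, 0, 1], [0, 0, -0.2, 0, 0, 0, 1], [0, 0, -0.2, 0, 0, 0, 1], [0, 0, -0.2, 0, 0, 0, 1]],
  ],
)

```text
time_s: 4.5
ee_pos: [0.5197, 0.1192, 0.2429]
eef_rot: [-3.141, 0.0, 1.257]
force: [0.5, -0.6, -2.2]
grip_width: 0.0077
grip_force: 25.0
```

```bash
python3 - <<'E'
from h import *
o=ctrl.get_obs(); p,d=cams.camera("wrist"); q,_=cams.camera("side")
print(o["ee_pos"],o["eef_rot"],o["qpos"].round(3),o["force"])
a=cv2.resize(p[120:400,160:490],(400,340)); b=cv2.resize(q[0:260,130:390],(400,400)); z=np.zeros((400,800,3),np.uint8); z[:340,:400]=a;z[:,400:]=b; cv2.imwrite("pics/w3.png",np.clip(z*1.4,0,255).astype(np.uint8))
# target: world pose of tool
yb=np.radians(9.8); tilt=np.radians(60)
xb=np.array([np.cos(yb),np.sin(yb),0]); ybv=np.array([-np.sin(yb),np.cos(yb),0]); up=np.array([0,0,1.])
tx=ybv; tz=np.sin(tilt)*xb-np.cos(tilt)*up; ty=np.cross(tz,tx)
Rt=np.c_[tx,ty,tz]; Rc=R.from_euler("xyz",o["eef_rot"]).as_matrix()
# plate mid in tool frame: plate x=-tx, y=ty, z=-tz ; grasp at plate x=-2.7,mid at z=32.5; TCP at plate z .0436-.010=.0336
mid=np.array([.647,-.266,.112]); tcp=mid+(.0027)*tx+(-.0011)*tz
print("ty up?",ty,"tcp",tcp)
d=Rc.T@(tcp-o["ee_pos"])*1000; r=R.from_matrix(Rc.T@Rt).as_rotvec(); print("shift",d.round(1),"rotvec",r.round(3),np.degrees(np.linalg.norm(r)))
# intermediate high pose, yaw only
E
```

```text
[0.51970976 0.11920983 0.24290359] [-3.14117587e+00  2.64539755e-04  1.25673024e+00] [ 0.157  0.236  1.515 -0.     1.392  0.471] [ 0.50097558 -0.56400958 -2.15272455]
ty up? [0.49270395 0.08510475 0.8660254 ] tcp [ 0.64560171 -0.26350154  0.11255   ]
shift [-325.1  238.   130.3] rotvec [-1.026  0.254 -0.44 ] 65.60187025985547
```

View pics/w3.png

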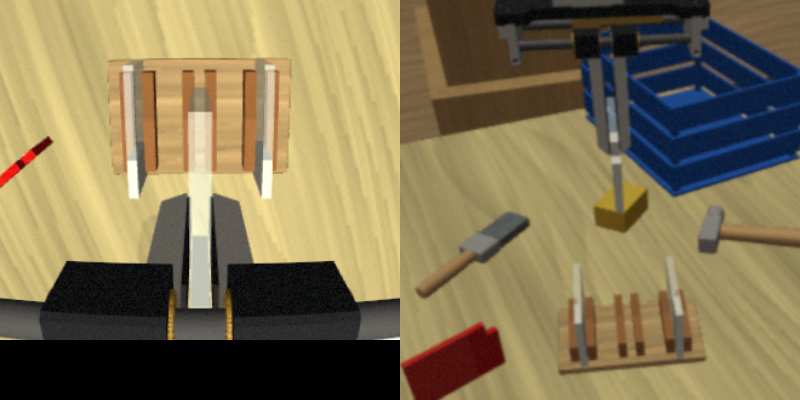

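The plate is held clear of the rack and the other two are still in their slots. I carry it over at height while turning towards the reading pose, in even steps.

In the tool's units: -325 mm / 1000 = -0.325, 238 mm / 1000 = 0.238, -1.026 rad / 3.1416 = -0.3266.

Emit:
arm_command(
  plan=[
    [[-0.027, 0.02, 0, -0.0271, 0.0067, -0.0118, 1], [-0.054, 0.04, 0, -0.0544, 0.0134, -0.0232, 1], [-0.081, 0.06, 0, -0.0815, 0.0201, -0.035, 1], [-0.108, 0.079, 0, -0.1089, 0.0271, -0.0468, 1], [-0.135, 0.099, 0, -0.1359, 0.0337, -0.0583, 1], [-0.163, 0.119, 0, -0.1633, 0.0404, -0.07, 1], [-0.19, 0.139, 0, -0.1903, 0.0471, -0.0818, 1], [-0.217, 0.159, 0, -0.2177, 0.0538, -0.0933, 1], [-0.244, 0.178, 0, -0.2448, 0.0605, -0.105, 1], [-0.271, 0.198, 0, -0.2722, 0.0675, -0.1168, 1], [-0.298, 0.218, 0, -0.2992, 0.0742, -0.1283, 1], [-0.325, 0.238, 0, -0.3266, 0.0809, -0.1401, 1]],
  ],
)

```text
time_s: 5.8
ee_pos: [0.6377, -0.2343, 0.2405]
eef_rot: [2.161, -0.024, 1.726]
force: [0.6, 1.0, -0.4]
grip_width: 0.0076
grip_force: 25.0
```

```bash
cat > tgt.py <<'E'
from h import *
o=ctrl.get_obs(); yb=np.radians(9.8); tilt=np.radians(60)
xb=np.array([np.cos(yb),np.sin(yb),0]); tx=np.array([-np.sin(yb),np.cos(yb),0]); tz=np.sin(tilt)*xb-np.cos(tilt)*np.array([0,0,1.])
Rt=np.c_[tx,np.cross(tz,tx),tz]; Rc=R.from_euler("xyz",o["eef_rot"]).as_matrix()
tcp=np.array([.647,-.266,.112])+.0027*tx-.0011*tz
print(o["ee_pos"].round(4),o["qpos"].round(3),np.abs(o["joint_vel"]).max().round(4),o["grip_width"],o["time_s"])
print("shift",(Rc.T@(tcp-o["ee_pos"])*1000).round(1),"rot",R.from_matrix(Rc.T@Rt).as_rotvec().round(3),"world d",(tcp-o["ee_pos"]).round(4))
E
python3 tgt.py
```

```text
[ 0.6377 -0.2343  0.2405] [-0.653  0.275  1.764  1.194  0.716 -1.6  ] 2.1857 0.007642632950454352 5.8
shift [ -33.1 -103.8   73.5] rot [-0.066  0.001 -0.029] world d [ 0.0079 -0.0292 -0.1279]
```

Emit:
arm_command(
  plan=[
    [[0, 0, 0, 0, 0, 0, 1], [0, 0, 0, 0, 0, 0, 1], [0, 0, 0, 0, 0, 0, 1], [0, 0, 0, 0, 0, 0, 1]],
  ],
)

```text
time_s: 6.2
ee_pos: [0.6379, -0.2323, 0.2418]
eef_rot: [2.164, -0.025, 1.726]
force: [0.5, 0.8, -1.0]
grip_width: 0.0078
grip_force: 25.0
```

```bash
python3 tgt.py
```

```text
[ 0.6379 -0.2323  0.2418] [-0.65   0.271  1.764  1.185  0.715 -1.589] 0.0091 0.007813951170883687 6.2
shift [ -35.1 -104.9   74. ] rot [-0.069  0.    -0.029] world d [ 0.0077 -0.0312 -0.1292]
```

In the tool's units: -105 mm / 1000 = -0.105, -87 mm / 1000 = -0.087, -0.069 rad / 3.1416 = -0.022.

Emit:
arm_command(
  plan=[
    [[-0.006, -0.017, 0.012, -0.0038, 0, -0.0016, 1], [-0.012, -0.035, 0.025, -0.0073, 0, -0.0032, 1], [-0.018, -0.052, 0.037, -0.0111, 0, -0.0048, 1], [-0.023, -0.07, 0.049, -0.0146, 0, -0.0064, 1], [-0.029, -0.087, 0.062, -0.0185, 0, -0.008, 1], [-0.035, -0.105, 0.074, -0.022, 0, -0.0092, 1], [-0.035, -0.105, 0.074, -0.022, 0, -0.0092, 1], [-0.035, -0.105, 0.074, -0.022, 0, -0.0092, 1], [-0.035, -0.105, 0.074, -0.022, 0, -0.0092, 1], [-0.035, -0.105, 0.074, -0.022, 0, -0.0092, 1]],
  ],
)

```text
time_s: 7.2
ee_pos: [0.6459, -0.2642, 0.1139]
eef_rot: [2.093, 0.002, 1.741]
force: [0.2, 0.6, -0.8]
grip_width: 0.0081
grip_force: 25.0
```

```bash
python3 tgt.py; python3 - <<'E'
from h import *
p,_=cams.camera("top"); q,_=cams.camera("side"); 
a=cv2.resize(p[120:320,360:560],(400,400),interpolation=3); b=cv2.resize(q[190:460,330:600],(400,400),interpolation=3); cv2.imwrite("pics/f1.png",np.clip(np.hstack([a,b])*1.4,0,255).astype(np.uint8))
E
```

```text
[ 0.6459 -0.2642  0.1139] [-0.704  0.534  1.795  1.603  0.727 -2.152] 0.006 0.008147468145698783 7.2
shift [ 0.8 -1.3  0.6] rot [0.002 0.002 0.001] world d [-0.0003  0.0007 -0.0014]
```

View pics/f1.png

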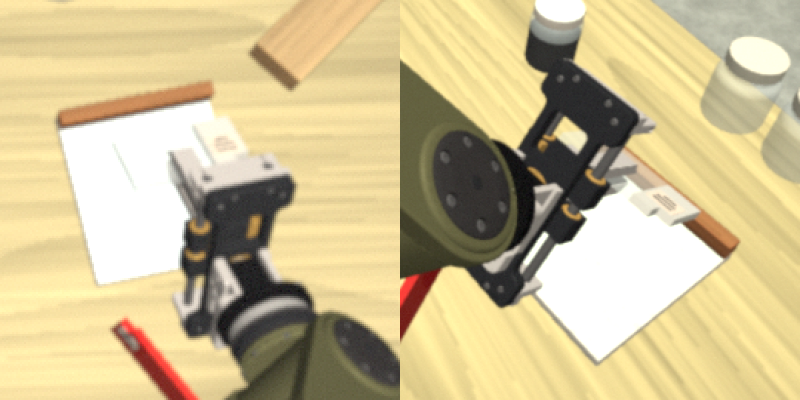

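The top view (left) shows the label facing up, with the frosted end at the right (−y). The side view (right) shows the notch toward the robot, which is the top for the reader. I check the visible frosted corners against the projection in both views.

```bash
python3 - <<'E'
from h import *
o=ctrl.get_obs(); Rc=R.from_euler("xyz",o["eef_rot"]).as_matrix(); tx,ty,tz=Rc.T
mid=o["ee_pos"]-.0027*tx+.0011*tz; print(mid.round(4),"tilt",np.degrees(np.arccos(-tz[2])))
for x,z in[(.055,-.0325),(.022,-.0325),(.055,.0185),(-.055,-.0325)]:
    P=mid-x*tx-z*tz+.004*ty; a=proj("top",P);b=proj("side",P)
    print(x,z,P.round(3),"crop",((a[0]-360)*2,(a[1]-120)*2),(400+(b[0]-330)*400/270,(b[1]-190)*400/270))
m=lambda a,b:(cross(ray("top",360+a[0]/2-.5,120+a[1]/2-.5),ray("side",330+(b[0]-400)*.675-.5,190+b[1]*.675-.5)))
print(m((233,118),(697,212)))
E
```

```text
[ 0.6471 -0.2668  0.1129] tilt 60.07753214383189
0.055 -0.0325 [ 0.686 -0.316  0.1  ] crop (np.float64(222.3878077996951), np.float64(114.4523788233754)) (np.float64(698.6723048423034), np.float64(211.0447159740831))
0.022 -0.0325 [ 0.681 -0.283  0.1  ] crop (np.float64(188.15180060190596), np.float64(121.4481577529948)) (np.float64(666.2715002646535), np.float64(184.4531153540367))
0.055 0.0185 [ 0.643 -0.323  0.126] crop (np.float64(244.34748905581773), np.float64(150.0460379620962)) (np.float64(672.4473503239053), np.float64(219.26351477846958))
-0.055 -0.0325 [ 0.668 -0.208  0.1  ] crop (np.float64(107.90682586639934), np.float64(137.84539999620694)) (np.float64(598.3999935999167), np.float64(128.7504245648567))
(array([ 0.67799728, -0.31991102,  0.1107236 ]), np.float64(0.0033748243749886025))
```

The measured corners match the expected pose: tilted 60°, plate centre at (0.647, −0.267), about 100 mm above the board. The arm is steady, so I hand in.

```bash
python3 -c "
from station import ctrl
print(ctrl.hand_in())"
```

```text
the job is handed in; nothing more can be done
None
```

I handed the job in with the arm still holding the notched plate about 100 mm above the middle of the board, label up, lying back 60° and frosted end to the reader's left; the other two plates stayed in their slots and the jar was not touched.

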